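# Push the bar clamp through the return chute's gravity flap

## Task

Two small black clamps stand on the two lanes of the return chute. Push the one that holds the round steel bar along its lane and through the gravity flap until it drops into the padded bin behind, then draw the fingers back out so that the flap swings fully shut. Only push it along the deck, without lifting it or tipping it over on the way, and leave the other clamp and everything else where they are.

Things in the scene. Friction and masses are not known exactly. Their poses are not given: they have to be found in the camera images.
- chute: Return chute, fixed. Origin at table level under the middle of its black flap front; x along the lanes into the bins, y left seen from the robot, z up. Deck 100 mm above the table, x -175 to +6, 270 wide; two lanes on it along x, centred at y = +75 and -75, 68 wide between strips 10 high (x -160 to 6). Past x = 6 the floor drops 84 mm to padded bins, clear walls to x = 129. Cover top 72 above the deck.
- doorway_left (a point): Left doorway: centre of its sill, on the deck, at chute x = 0, y = +75 mm. Axes as the chute. Opening 68 mm wide between posts, 66 mm high to a header bar 6 mm high; posts and header at chute x -7 to +3. A gravity flap hangs in it. The deck runs on 6 mm past this point, and a clamp pushed past its balance there falls off nose first.
- doorway_right (a point): Right doorway: the same at chute y = -75 mm, with the other flap and bin.
- flap_left (a joint): Left flap angle (rad): 0 hanging shut, grows as its lower edge swings into the bin and up, to 1.35. Aluminium plate 66 wide, 56 high, 3 mm thick, 100 g, pivot 62 mm above the deck at chute x = -4; shut, the plate is at chute x -0.5 to 2.5, lower edge 4 mm above the deck. Opens inwards only; no latch or spring; under 1.5 N to push; falls shut in about a second once nothing props it.
- flap_right (a joint): The same for the right flap.
- bar_clamp: The clamp to send through, loose, 250 g (varies), on either lane. Origin: centre of underside; x to its nose (about chute x), z up. Black base 46 (x) x 60 x 10 mm; across the tail a plate 60 wide, 10 thick, top 34 above the underside, whose flat outer face at x = -23 is the face to push; from it a steel bar 22 mm dia points to the nose, axis 21 high, to x = 21. Ordinary friction, 4 mm play each side.
- bar_clamp_tail (a point): Centre of the lower edge of the bar clamp's tail face (x = -23, y = 0, z = 0 mm in its frame).
- bar_clamp_middle (a point): Middle of the bar clamp (x = 0, y = 0, z = 17 mm in its frame).
- plate_clamp: The other clamp, to be left alone, on the other lane: same base and tail plate (same origin and axes), but holding a flat steel plate 46 mm wide, 8 thick, 34 mm high, upright across the lane.
- thumb_nut: Bystander: brass thumb nut, 24 mm dia, 16 mm high, on the deck between the two lanes. Origin at centre of underside.
- post_holder: Bystander: black post holder 88 mm high on a 44 mm round foot, left of the chute. Origin under its centre.
- solvent_bottle: Bystander: white bottle 56 mm dia, 120 mm high, left of the chute. Origin under its centre.
- driver: Bystander: screwdriver 160 mm long lying on the table, left. Origin under its middle.
- screw_tray: Bystander: grey tray 110 x 80 x 25 mm, right of the chute. Origin under its centre.
- lens_box: Bystander: clear lens box 60 x 60 x 30 mm, right of the chute. Origin under its centre.
- filter_ring: Bystander: dark round filter cup 44 mm dia, 14 mm high, right front. Origin under its centre.
Mind the look-alikes: they are no part of the job. Leave any green or orange look-alike of the bar_clamp alone.

How it is judged:
By the outcome, as a careful person would: the job done as asked, in the order asked, and still so for the second after the job is handed in, with the robot touching nothing.
It also fails if it takes over 30 s, if anything falls off the work surface, if the arm or the gripper's body presses on something with over 40 N, if the wrist force passes 120 N, or if a joint passes its speed limit or range.

## Robot

A 6-joint arm with a two-finger parallel gripper is mounted at the origin on the work surface. World frame = base frame: x ahead of the robot, y to its left, z up, the work surface at z = 0. Lengths are in mm, angles in degrees, forces in N, time in s.
With the tool pointing down it reaches from about 400 to 825 mm from the base axis. Payload 7 kg.
Tool frame: the origin (TCP) lies at the very end of the fingers, on their centre line; the grasp point (between the pads) lies 19 mm behind it; z points along the fingers, y is the direction in which the jaws open and shut (so a half turn about z gives the same grasp; the last joint's range is limited). The gripper opens to 88 mm and grips with 3 to 60 N. Pads are 19 mm wide; open, the fingers measure 130 mm over their backs; the gripper's body (78 mm by 193 mm) begins 47 mm behind the grasp point.
Start: joints at [81.538, 20.546, 0.682, 0, -70.136, -16.507], TCP at [284.947, 611.883, 205.261] pointing down, gripper open.
Joint ranges: [-176.03, 176.03], [-82.01, 121.73], [-58.28, 71.71], [-173.87, 95.51], [-174.79, -0.11], [-173.66, 173.66]. Speed limits (degrees/s): [136.94, 136.94, 172.46, 180, 180, 180].

## Interface

Orientations are given as a 3x3 rotation matrix whose columns are the frame's x, y, z axes.
In Python, from bench import bot gives the robot as it stands.
- The arm moves only by the tool servo_tool, never from a script. Its argument "targets" is a list of rows, each a list of 3 entries, a list of its own where there are three numbers: the shift along the tool's x, y, z each as a share of 0.02 m, from -1 to 1, then the turn about the tool's z as a share of 0.1 rad, from -1 to 1, then the gripper's target within -1 to 1 (shut at 1, half-way at 0, fully open at -1). A call has 1 to 20 rows; each row shifts and turns the commanded pose from where the row before left it, along the tool's axes as they then stand; what a row does not reach is not made up. A row lasts 1/12 s, in which the tool goes at most 41.7 mm and 7.16 degrees, less where a joint would pass 70% of its speed; a pose out of reach is approached as far as the arm can. A call with a number of a shift or a turn outside -1 to 1 is refused whole. A call with a gripper value outside its range is refused whole. The fingers move at their own pace and stop on an object; "grip_force" is the grip in N (left out, the last holds). Time passes only in rows, so rows that do not move let the fingers close. It gives the time, the measured TCP pose, the force and the opening at its end, in the units of the state.
- bot.observe(): the state, without advancing time (a new reading comes with each control period).
- bot.capture(name): name is "scene" or "side" or "wrist"; returns (picture, depth): 400x640x3 uint8, red, green, blue; 400x640 float32, mm along the optical axis (not along the pixel's ray), 0 where there is no reading.
- bot.camera_params(name): a dict with "camera_matrix" (3x3 intrinsics, pixels), "position" and "orientation" of the camera in the world; the wrist camera has in their place "tool_from_camera" (4x4, takes a point from camera to tool coordinates, whose origin is the TCP and whose axes are the flange's). Camera axes: x right, y up, looking along -z (the intrinsics and any distortion apply to the point x, -y, -z); pixel columns grow to the right and rows downward; lengths in mm; the calibration is good to about 2 mm. A picture is of the moment at which its call begins: read the wrist's pose just before it. camera_params takes no time and is no camera call.
- bot.job_done(): hands the job in, once; it reports no verdict.
The state is a dict: "time": time; "q": joint angles; "joint_vel": joint speeds; "joint_efforts": joint torques, N m; "tcp_pos": TCP position; "tcp_rot": TCP orientation; "wrist_force": force on the tool from outside, world axes, zero at the start; "ft_torque": the same for the moment, N m; "width": finger opening in mm.
Only numpy, scipy, OpenCV 4.12 (cv2) and the standard library are available. Lean on these libraries where they do the work, as an engineer would, in place of code of your own. Each camera call takes 0.05 s, during which the arm holds its last target. There are 200 camera calls.

## Working session

There is one attempt and no reset: what is moved stays moved. The work goes in short steps, Python scripts to look and compute and a tool call to move; the robot and the scene stay as the last step left them, time stands still between calls to the robot, and variables do not carry over. Pictures are saved under pics/ and viewed, about 8 in all and at most 12, crops included, and the job is handed in when it is done.

Besides the shell and the picture viewer there is one more tool, called after "Request:" as name(argument=value, ...) on one line, values as JSON. servo_tool: Moves the arm, as the interface text tells. Its arguments: {"type":"object","properties":{"targets":{"type":"array","items":{"type":"array"}},"grip_force":{"type":"number"}},"required":["targets"]}

```bash
mkdir -p pics; cat > h.py <<'E'
import numpy as np, cv2
from bench import bot
def snap(n,f):
    s=bot.observe(); p,d=bot.capture(n); cv2.imwrite(f'pics/{f}.png',p[:,:,::-1]); np.savez(f'pics/{f}.npz',p=p,d=d,pos=s['tcp_pos'],rot=s['tcp_rot']); return p,d
def pt(n,f,u,v,dep=None):
    z=np.load(f'pics/{f}.npz'); c=bot.camera_params(n); K=np.array(c['camera_matrix'])
    if dep is None:
        w=z['d'][v-1:v+2,u-1:u+2]; dep=np.median(w[w>0]) if (w>0).any() else np.nan
    a=np.array([(u-K[0,2])/K[0,0]*dep,-(v-K[1,2])/K[1,1]*dep,-dep])
    if 'tool_from_camera' in c:
        T=np.array(c['tool_from_camera']); a=T[:3,:3]@a+T[:3,3]; return np.array(z['rot'])@a+z['pos']
    return np.array(c['orientation'])@a+np.array(c['position'])
E
python3 - <<'E'
from h import *
np.set_printoptions(precision=3,suppress=True)
print(bot.observe())
for n in ['scene','side']: 
    snap(n,n+'0'); print(bot.camera_params(n))
a=cv2.imread('pics/scene0.png');b=cv2.imread('pics/side0.png')
print(bot.camera_params('wrist'))
E
```

```text
{'time': 0.0, 'q': array([ 81.54 ,  20.592,   0.633,  -0.02 , -70.133, -16.507]), 'joint_vel': array([0.041, 0.01 , 0.102, 0.025, 0.06 , 0.109]), 'joint_efforts': array([ -0.   , -58.272,  29.306,   6.997,   0.007,  -0.   ]), 'tcp_pos': array([284.721, 611.447, 204.311]), 'tcp_rot': array([[ 0.907, -0.422, -0.001],
       [-0.422, -0.907, -0.002],
       [ 0.   ,  0.002, -1.   ]]), 'wrist_force': array([-0.12 ,  0.421, -0.091]), 'ft_torque': array([ 0.031,  0.057, -0.047]), 'width': 87.70226275017588}
{'camera_matrix': array([[378.773,   0.   , 314.466],
       [  0.   , 378.773, 198.191],
       [  0.   ,   0.   ,   1.   ]]), 'position': array([898.897, 455.058, 912.231]), 'orientation': array([[-0.808, -0.47 ,  0.356],
       [ 0.589, -0.645,  0.487],
       [ 0.001,  0.603,  0.798]])}
{'camera_matrix': array([[394.335,   0.   , 312.164],
       [  0.   , 394.335, 197.863],
       [  0.   ,   0.   ,   1.   ]]), 'position': array([ -30.783, -532.776,  843.891]), 'orientation': array([[ 0.697,  0.488, -0.525],
       [-0.716,  0.492, -0.495],
       [ 0.016,  0.721,  0.693]])}
{'camera_matrix': array([[345.365,   0.   , 317.32 ],
       [  0.   , 345.365, 200.499],
       [  0.   ,   0.   ,   1.   ]]), 'tool_from_camera': array([[  -0.   ,    0.954,    0.3  ,   81.235],
       [   1.   ,    0.   ,   -0.   ,   -0.522],
       [  -0.   ,    0.3  ,   -0.954, -179.498],
       [   0.   ,    0.   ,    0.   ,    1.   ]])}
```

View pics/scene0.png

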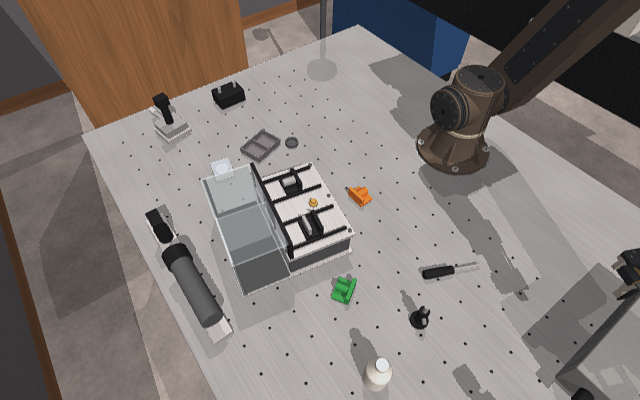

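View pics/side0.png

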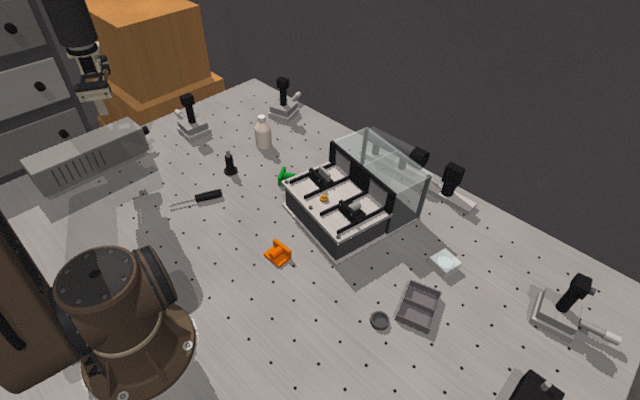

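The scene view has the two black clamps at about (291,182) and (309,222). In the side view they are at (354,209) and (322,175). The orange and green look-alikes are off the chute. I'll enlarge both views next.

```bash
python3 - <<'E'
import cv2,numpy as np
a=cv2.imread('pics/scene0.png')[150:290,240:370];b=cv2.imread('pics/side0.png')[140:260,270:420]
a=cv2.resize(a,None,fx=4,fy=4,interpolation=cv2.INTER_CUBIC);
cv2.imwrite('pics/ca.png',a)
b=cv2.resize(b,None,fx=5,fy=5,interpolation=cv2.INTER_CUBIC);cv2.imwrite('pics/cb.png',b)
E
```

```text
(no output)
```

View pics/ca.png

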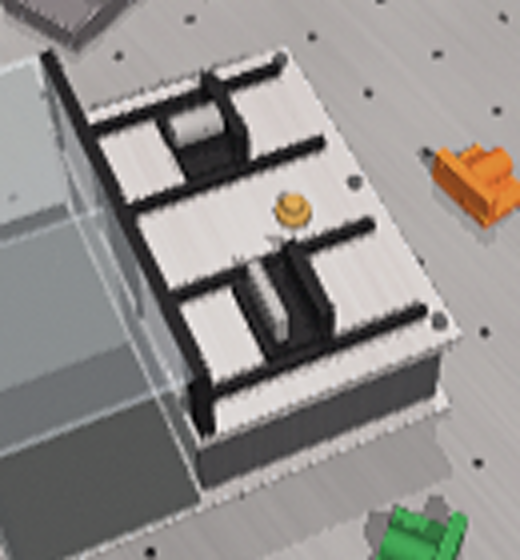

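View pics/cb.png

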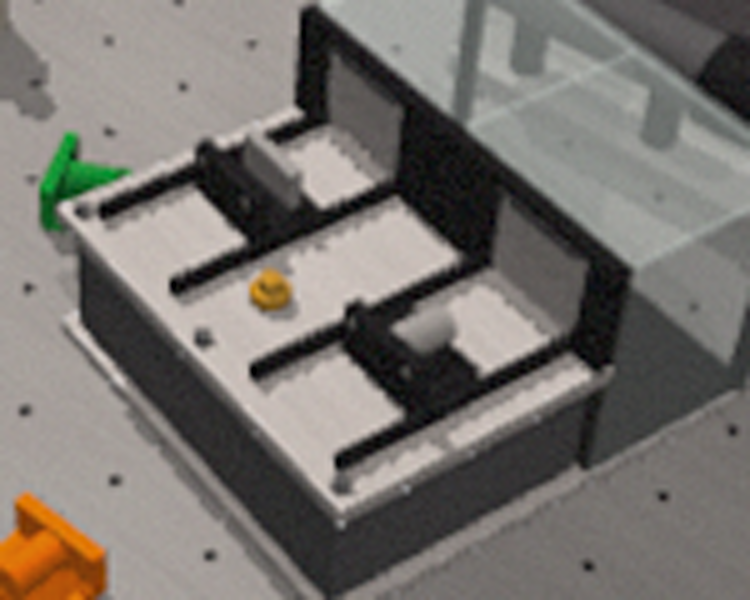

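The round bar is clamped on the right lane, at side-crop (425,330) and scene-crop (195,122). The left lane holds the upright flat plate. So bar_clamp is on the right lane. Next I'll get the chute pose from the deck corners, and the clamp's tail plate position.

```bash
cat >> h.py <<'E'
def ray(n,u,v,z):
    c=bot.camera_params(n);K=np.array(c['camera_matrix']);a=np.array([(u-K[0,2])/K[0,0],-(v-K[1,2])/K[1,1],-1])
    d=np.array(c['orientation'])@a; p=np.array(c['position']); return p+d*(z-p[2])/d[2]
E
python3 - <<'E'
from h import *
np.set_printoptions(precision=1,suppress=True)
A=lambda x,y,z:ray('scene',240+x/4-.4,150+y/4-.4,z)
B=lambda x,y,z:ray('side',270+x/5-.4,140+y/5-.4,z)
print('R corner',A(285,48,100),B(340,515,100))
print('L corner',A(460,338,100),B(62,208,100))
a=(A(285,48,100)+B(340,515,100))/2;b=(A(460,338,100)+B(62,208,100))/2
y=(b-a);L=np.hypot(*y[:2]);y/=L;x=np.array([y[1],-y[0],0])
o=(a+b)/2+175*x;o[2]=0
print('L',L,'yaw',np.degrees(np.arctan2(x[1],x[0])),'o',o)
ch=lambda p:np.array([(p-o)@x,(p-o)@y,p[2]])
# checks
for n,p in [('A strip R outer end',A(283,60,110)),('A strip R inner end',A(323,143,110)),('A tail top R',A(208,72,134)),('A tail top L',A(243,170,134)),('B tailtop L',B(355,305,134)),('B tail top R',B(475,380,134)),('B tail bottom R on deck',B(405,418,100)),('B coverR',B(632,268,172)),('A coverR',A(48,52,172)),('A coverL',A(205,378,172)),('nut',B(270,305,100))]: print(n,p,ch(p))
# depth cloud
for n,f in [('scene','scene0'),('side','side0')]:
    pts=[]
    z=np.load(f'pics/{f}.npz')['d']
    vv=range(140,270);uu=range(240,420)
    for v in vv:
        for u in uu:
            if z[v,u]>0:pts.append(ch(pt(n,f,u,v,z[v,u])))
    P=np.array(pts)
    m=(abs(P[:,1]+75)<32)&(P[:,0]>-160)&(P[:,0]<-15)&(P[:,2]>129)&(P[:,2]<150)
    print(n,m.sum(),P[m].min(0) if m.any() else 0,P[m].max(0) if m.any() else 0)
    m=(abs(P[:,1]+75)<28)&(P[:,0]>-165)&(P[:,0]<-10)&(P[:,2]>90)
    h=[(x0,np.round(np.percentile(P[m&(abs(P[:,0]-x0)<2.5)][:,2],[10,90]),0)) for x0 in range(-150,-10,5) if (m&(abs(P[:,0]-x0)<2.5)).any()]
    print(h)
E
```

```text
R corner [ 466.  -154.3  100. ] [ 464.  -154.8  100. ]
L corner [521.2 109.9 100. ] [521.  107.1 100. ]
L 268.91810481577323 yaw -12.03445143694688 o [664.2 -59.5   0. ]
A strip R outer end [ 479.3 -138.2  110. ] [-164.5 -115.6  110. ]
A strip R inner end [501.6 -60.5 110. ] [-158.8  -34.9  110. ]
A tail top R [ 539.9 -141.8  134. ] [-104.5 -106.4  134. ]
A tail top L [569.2 -57.6 134. ] [-93.3 -18.  134. ]
B tailtop L [552.  -84.4 134. ] [-104.6  -47.7  134. ]
B tail top R [ 554.1 -161.9  134. ] [ -86.3 -123.1  134. ]
B tail bottom R on deck [ 535.6 -135.7  100. ] [-109.9 -101.3  100. ]
B coverR [ 639.4 -188.7  172. ] [   2.7 -131.6  172. ]
A coverR [ 632.8 -189.3  172. ] [  -3.7 -133.5  172. ]
A coverL [687.2  76.5 172. ] [ -5.9 137.8 172. ]
nut [547.2 -30.4 100. ] [-120.5    4.1  100. ]Traceback (most recent call last):
  File "<stdin>", line 21, in <module>
  File "h.py", line 6, in pt
    z=np.load(f'pics/{f}.npz'); c=bot.camera_params(n); K=np.array(c['camera_matrix'])
                                  ~~~~~~~~~~~~~~~~~^^^
ValueError: time passes only in moves, steps and waits
```

Request:
servo_tool(targets=[[[0,0,0],-0.752,1],[[0,0,0],-0.752,1],[[0,0,0],-0.752,1],[[0.464,0.816,0],0,1],[[0.464,0.816,0],0,1],[[0.464,0.816,0],0,1],[[0.464,0.816,0],0,1],[[0.464,0.816,0],0,1],[[0.464,0.816,0],0,1],[[0.464,0.816,0],0,1],[[0.464,0.816,0],0,1],[[0.464,0.816,0],0,1],[[0.464,0.816,0],0,1],[[0.464,0.816,0],0,1],[[0.464,0.816,0],0,1],[[0.464,0.816,0],0,1],[[0.464,0.816,0],0,1],[[0.464,0.816,0],0,1],[[0.464,0.816,0],0,1],[[0.464,0.816,0],0,1]], grip_force=10)

```text
time: 1.77
tcp_pos: [381.7, 305.8, 205.3]
tcp_rot: [[0.978, -0.209, 0.0], [-0.209, -0.978, 0.0], [0.0, -0.0, -1.0]]
wrist_force: [1.6, 0.0, 0.1]
width: 0.4
```

Request:
servo_tool(targets=[[[0.464,0.816,0],0,1],[[0.464,0.816,0],0,1],[[0.464,0.816,0],0,1],[[0.464,0.816,0],0,1],[[0.464,0.816,0],0,1],[[0.464,0.816,0],0,1],[[0.464,0.816,0],0,1],[[0.464,0.816,0],0,1],[[0.464,0.816,0],0,1],[[0.464,0.816,0],0,1],[[0.464,0.816,0],0,1],[[0.464,0.816,0],0,1],[[0.464,0.816,0],0,1],[[0.464,0.816,0],0,1],[[0.464,0.816,0],0,1],[[0.464,0.816,0],0,1],[[0.464,0.816,0],0,1],[[0.464,0.816,0],0,1],[[0,0,0],0,1],[[0,0,0],0,1]])

```text
time: 3.43
tcp_pos: [483.1, -16.0, 205.1]
tcp_rot: [[0.978, -0.211, -0.0], [-0.211, -0.978, -0.0], [-0.0, 0.0, -1.0]]
wrist_force: [-0.9, 0.6, 0.6]
width: 0.6
```

```bash
python3 - <<'E'
from h import *
snap('wrist','w1'); a=cv2.imread('pics/w1.png'); cv2.imwrite('pics/w1b.png',cv2.resize(a,None,fx=1.25,fy=1.25))
s=bot.observe();print(s['tcp_pos'],s['tcp_rot'],s['width'],s['time'])
E
```

```text
[483.05799039 -15.35756873 205.18513252] [[ 9.77681498e-01 -2.10092514e-01 -1.54544675e-04]
 [-2.10092515e-01 -9.77681510e-01  9.41503000e-06]
 [-1.53073499e-04  2.32637789e-05 -9.99999988e-01]] 0.33269506750457695 3.4833
```

View pics/w1b.png

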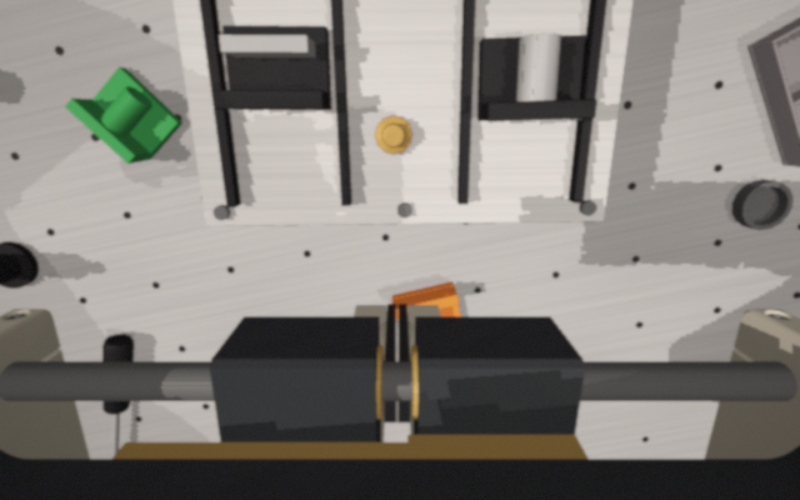

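The wrist view shows the round bar clamped on the right lane, with its tail plate top at (480–595,110) and the bar at (540,65). The flat-plate clamp is on the left lane. I'll check the chute pose from here.

```bash
python3 - <<'E'
from h import *
np.set_printoptions(precision=1,suppress=True)
c=bot.camera_params('wrist');K=np.array(c['camera_matrix']);T=np.array(c['tool_from_camera'])
z=np.load('pics/w1.npz');R=z['rot'];p=z['pos']
def W(x,y,h):
    u,v=x/1.25-.1,y/1.25-.1
    d=R@T[:3,:3]@np.array([(u-K[0,2])/K[0,0],-(v-K[1,2])/K[1,1],-1]);q=R@T[:3,3]+p
    return q+d*(h-q[2])/d[2]
th=np.radians(-12.03);X=np.array([np.cos(th),np.sin(th),0]);Y=np.array([-X[1],X[0],0]);o=np.array([664.2,-59.5,0])
for n,q in [('Lcorner',(206,224,100)),('Rcorner',(605,221,100)),('strips ends',(233,205,110)),('',(347,203,110)),('',(463,201,110)),('',(577,200,110)),('tail top L back',(479,118,134)),('tail top R back',(596,116,134)),('tail bottom?',(480,119,100)),('tip',(398,310,205))]:
    w=W(*q);print(n,w,(w-o)@X,(w-o)@Y)
u,v=int(535/1.25),int(108/1.25);print('depth tail',pt('wrist','w1',u,v)) 
E
```

```text
Lcorner [521.2 108.5 100. ] -174.92045857555053 134.51875849352595
Rcorner [ 466.2 -156.   100. ] -173.58132788899212 -135.6345974428381
strips ends [530.9  82.2 110. ] -159.90576064372095 110.85025183142673
 [516.7  10.  110. ] -158.80119551977046 37.255067963613755
 [502.2 -63.2 110. ] -157.70310941492906 -37.43131006349819
 [ 487.3 -135.   110. ] -157.25422274344635 -110.71372755205606
tail top L back [551.6 -77.  134. ] -106.51209511231423 -40.57261081655565
tail top R back [ 538.9 -140.5  134. ] -105.62754031388528 -105.35441047822835
tail bottom? [549.3 -83.5 100. ] -107.3466863067309 -47.435285066066236
tip [479.8 -15.4 205. ] -189.5804242788694 4.736188810180048
depth tail [ 550.5 -107.9  134.4]
```

Request:
servo_tool(targets=[[[0.46,0.79,0],0,1],[[0.46,0.79,0],0,1],[[0.46,0.79,0],0,1],[[0.46,0.79,0],0,1],[[0.46,0.79,0],0,1],[[0,0,0],0,1],[[0,0,0],0,1],[[0,0,0.7],0,1],[[0,0,0.7],0,1],[[0,0,0.7],0,1],[[0,0,0.7],0,1],[[0,0,0.7],0,1],[[0,0,0.7],0,1],[[0,0,0],0,1],[[0,0,0],0,1],[[0,0,0],0,1]])

```text
time: 4.82
tcp_pos: [512.4, -100.9, 122.2]
tcp_rot: [[0.978, -0.208, 0.001], [-0.208, -0.978, -0.0], [0.001, -0.0, -1.0]]
wrist_force: [0.5, -0.8, 0.6]
width: 0.9
```

Request:
servo_tool(targets=[[[0,0.1,0.3],0,1],[[0,0,0.3],0,1],[[0.3,0,0],0,1],[[0.3,0,0],0,1],[[0.3,0,0],0,1],[[0.2,0,0],0,1],[[0.2,0,0],0,1],[[0.2,0,0],0,1],[[0,0,0],0,1],[[0,0,0],0,1]])

```text
time: 5.65
tcp_pos: [541.2, -109.6, 109.2]
tcp_rot: [[0.978, -0.209, 0.0], [-0.209, -0.978, 0.0], [0.0, -0.0, -1.0]]
wrist_force: [0.2, -0.6, -0.8]
width: 0.4
```

```bash
python3 - <<'E'
from h import *
a,_=snap('side','s2');b,_=snap('scene','c2')
f=lambda p:cv2.resize(p[:,:,::-1],(400,560),interpolation=cv2.INTER_CUBIC)
cv2.imwrite('pics/m2.png',np.hstack([f(a[120:260,310:410]),f(b[140:280,250:350])]))
s=bot.observe();print(s['tcp_pos'],s['wrist_force'])
E
```

```text
[ 540.96417008 -109.58132828  109.24310628] [-0.83757126 -0.08047897 -0.61839512]
```

View pics/m2.png

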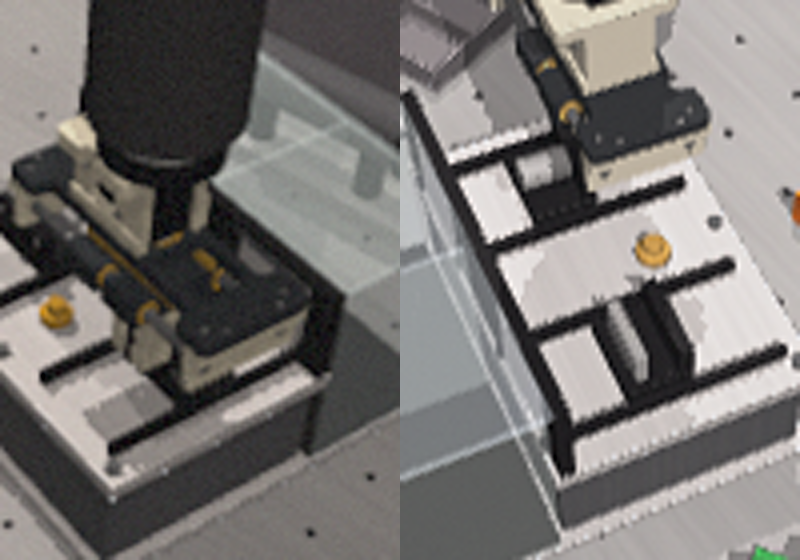

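The fingers are behind the bar clamp's tail and centred on the lane; the left-lane clamp and the nut are unmoved. I'll back off 4 mm, rise 2 mm so the gripper body clears the cover, then push slowly.

Request:
servo_tool(targets=[[[-0.25,0,0],0,1],[[0,0,-0.12],0,1],[[0.2,0,0],0,1],[[0.2,0,0],0,1],[[0.2,0,0],0,1],[[0.2,0,0],0,1],[[0.2,0,0],0,1],[[0.2,0,0],0,1],[[0.2,0,0],0,1],[[0.2,0,0],0,1],[[0.2,0,0],0,1],[[0.2,0,0],0,1],[[0.2,0,0],0,1],[[0.2,0,0],0,1],[[0,0,0],0,1]])

```text
time: 7.0
tcp_pos: [583.9, -118.7, 111.6]
tcp_rot: [[0.978, -0.209, 0.001], [-0.209, -0.978, -0.0], [0.001, 0.0, -1.0]]
wrist_force: [0.3, -0.7, 0.1]
width: 0.8
```

Request:
servo_tool(targets=[[[0.2,0,0],0,1],[[0.2,0,0],0,1],[[0.2,0,0],0,1],[[0.2,0,0],0,1],[[0.2,0,0],0,1],[[0.2,0,0],0,1],[[0.2,0,0],0,1],[[0,0,0],0,1],[[0,0,0],0,1]])

```text
time: 7.75
tcp_pos: [611.0, -124.5, 111.7]
tcp_rot: [[0.978, -0.209, 0.001], [-0.209, -0.978, -0.0], [0.001, -0.0, -1.0]]
wrist_force: [0.1, 0.6, 0.5]
width: 0.4
```

```bash
python3 - <<'E'
from h import *
a,_=snap('side','s3');b,_=snap('scene','c3')
f=lambda p:cv2.resize(p[:,:,::-1],(400,560),interpolation=cv2.INTER_CUBIC)
cv2.imwrite('pics/m3.png',np.hstack([f(a[120:260,330:430]),f(b[140:280,210:310])]))
s=bot.observe();print(s['tcp_pos'],s['wrist_force'])
E
```

```text
[ 610.69822835 -124.38086456  111.84173288] [-0.22412724 -0.4312908   0.50549983]
```

View pics/m3.png

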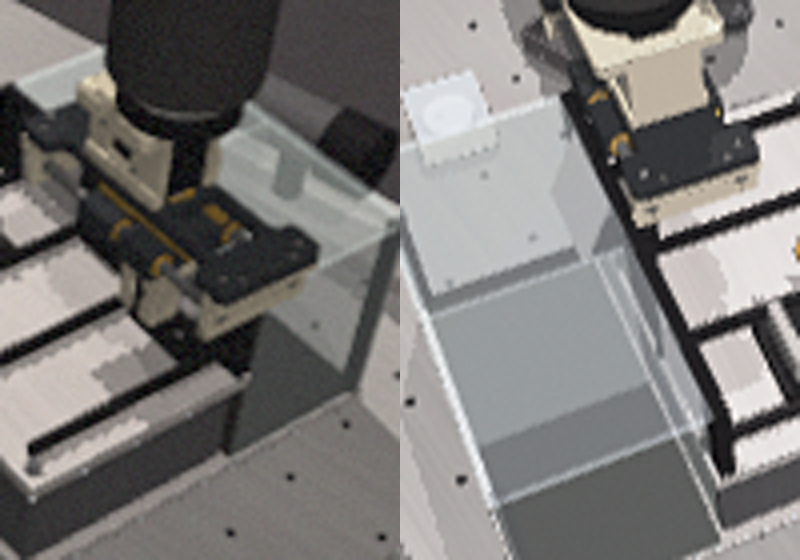

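The clamp's tail is on the deck in front of the fingers, and the gripper body clears the cover top. Its nose is now at the flap. I'll carry on gently toward the balance point.

Request:
servo_tool(targets=[[[0.2,0,0],0,1],[[0.2,0,0],0,1],[[0.2,0,0],0,1],[[0.15,0,0],0,1],[[0,0,0],0,1],[[0,0,0],0,1],[[0,0,0],0,1]])

```text
time: 8.43
tcp_pos: [625.5, -127.7, 112.0]
tcp_rot: [[0.978, -0.209, 0.001], [-0.209, -0.978, -0.0], [0.001, 0.0, -1.0]]
wrist_force: [-1.7, 0.7, 3.4]
width: 0.2
```

Request:
servo_tool(targets=[[[0.15,0,0],0,1],[[0.1,0,0],0,1],[[0,0,0],0,1],[[0,0,0],0,1],[[0,0,0],0,1],[[0,0,0],0,1]])

```text
time: 8.93
tcp_pos: [630.6, -128.9, 113.0]
tcp_rot: [[0.978, -0.208, 0.002], [-0.208, -0.978, -0.001], [0.002, 0.0, -1.0]]
wrist_force: [-3.9, 0.6, 8.7]
width: 0.1
```

```bash
python3 - <<'E'
from h import *
a,_=snap('side','s4');b,_=snap('scene','c4')
f=lambda p:cv2.resize(p[:,:,::-1],(400,560),interpolation=cv2.INTER_CUBIC)
cv2.imwrite('pics/m4.png',np.hstack([f(a[130:270,345:445]),f(b[140:280,200:300])]))
s=bot.observe();print(s['tcp_pos'],s['wrist_force'])
E
```

```text
[ 630.58131531 -128.88464277  112.97691257] [-2.59951769 -0.76682745  9.62058559]
```

View pics/m4.png

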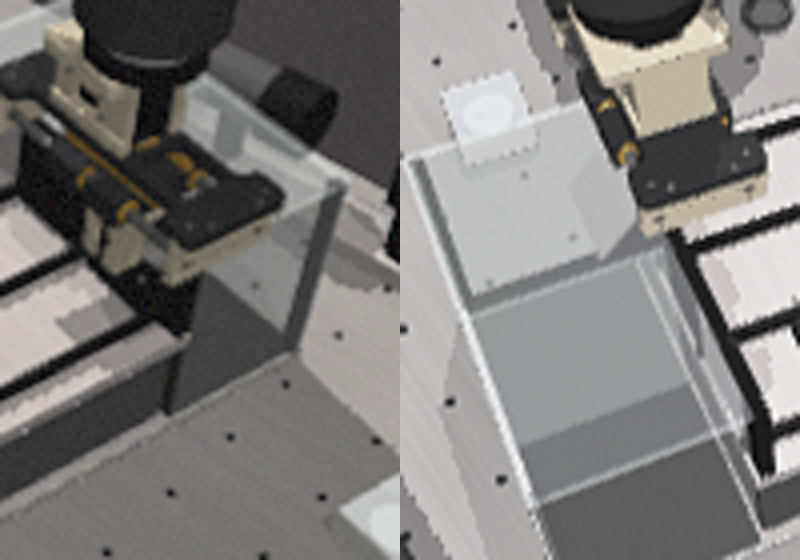

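There's an upward force of 9 N, so the gripper body is probably brushing the cover. I'll back off slightly, rise 5 mm and check.

Request:
servo_tool(targets=[[[-0.2,0,0],0,1],[[0,0,-0.13],0,1],[[0,0,-0.12],0,1],[[0,0,0],0,1],[[0,0,0],0,1]])

```text
time: 9.45
tcp_pos: [626.3, -127.7, 116.7]
tcp_rot: [[0.978, -0.209, 0.0], [-0.209, -0.978, 0.0], [0.0, -0.0, -1.0]]
wrist_force: [0.0, -0.1, -1.0]
width: 0.9
```

```bash
python3 - <<'E'
from h import *
a,_=snap('wrist','w5');b,_=snap('side','s5');c,_=snap('scene','c5')
f=lambda p:cv2.resize(p[:,:,::-1],(320,320),interpolation=cv2.INTER_CUBIC)
cv2.imwrite('pics/m5.png',np.vstack([np.hstack([cv2.resize(a[:,:,::-1],(640,400))]),np.hstack([f(b[160:230,345:415]),f(c[150:230,200:280])])[:200 if False else 320]])[:720])
im=cv2.imread('pics/m5.png');print(im.shape)
cv2.imwrite('pics/m5.png',cv2.resize(im,(533,600)))
s=bot.observe();print(s['tcp_pos'],s['wrist_force'])
E
```

```text
(720, 640, 3)
[ 625.9368546  -127.72309333  116.43878416] [-0.18682075  0.03677158 -0.6795303 ]
```

View pics/m5.png

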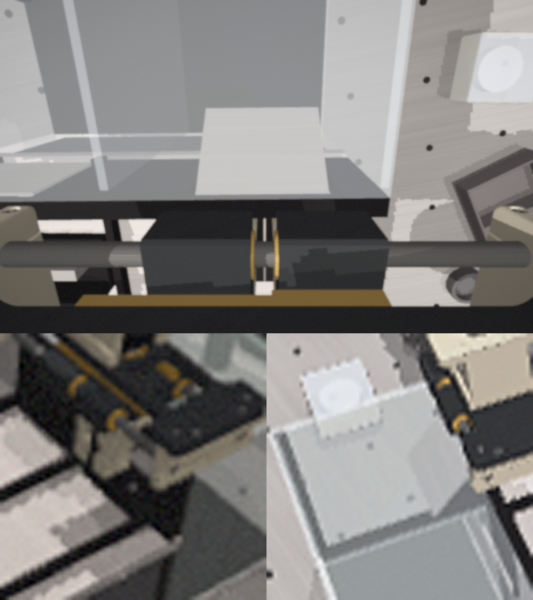

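The wrist view shows the flap held well open at (260,150), so the clamp is under it and hasn't dropped. The force is now zero. I'll push on at the new height.

Request:
servo_tool(targets=[[[0.15,0,0],0,1],[[0.15,0,0],0,1],[[0,0,0],0,1],[[0,0,0],0,1],[[0,0,0],0,1]])

```text
time: 10.02
tcp_pos: [631.6, -129.1, 116.4]
tcp_rot: [[0.978, -0.209, -0.001], [-0.209, -0.978, 0.0], [-0.0, 0.0, -1.0]]
wrist_force: [-1.5, -0.3, -0.9]
width: 0.5
```

```bash
python3 - <<'E'
from h import *
s=bot.observe();print(s['tcp_pos'],s['wrist_force'])
a,_=snap('wrist','w6')
d=np.load('pics/w5.npz')['p'];print(np.abs(a[100:240,200:420].astype(int)-d[100:240,200:420]).mean())
cv2.imwrite('pics/w6c.png',cv2.resize(a[60:400,80:560,::-1],(720,510)))
E
```

```text
[ 631.62159437 -129.05709611  116.37440842] [-1.46580546 -0.28070721 -0.93680376]
9.577088744588744
```

Request:
servo_tool(targets=[[[0.05,0,0],0,1],[[0.05,0,0],0,1],[[0,0,0],0,1],[[0,0,0],0,1],[[0,0,0],0,1]])

```text
time: 10.48
tcp_pos: [631.6, -129.1, 116.4]
tcp_rot: [[0.978, -0.209, -0.004], [-0.209, -0.978, 0.001], [-0.004, 0.0, -1.0]]
wrist_force: [-8.6, 2.4, 4.8]
width: 0.7
```

Request:
servo_tool(targets=[[[0.05,0,0],0,1],[[0.05,0,0],0,1],[[0,0,0],0,1],[[0,0,0],0,1],[[0,0,0],0,1]])

```text
time: 10.9
tcp_pos: [631.5, -129.1, 116.3]
tcp_rot: [[0.978, -0.209, -0.007], [-0.209, -0.978, 0.001], [-0.007, 0.0, -1.0]]
wrist_force: [-16.6, 6.3, 9.5]
width: 0.5
```

```bash
python3 - <<'E'
from h import *
s=bot.observe();print(s['tcp_pos'],s['wrist_force'])
a,_=snap('wrist','w7')
cv2.imwrite('pics/w7c.png',cv2.resize(a[60:400,80:560,::-1],(720,510)))
E
```

```text
[ 631.51304805 -129.0952491   116.31038922] [-16.64682585   6.28713311   9.46127856]
```

View pics/w7c.png

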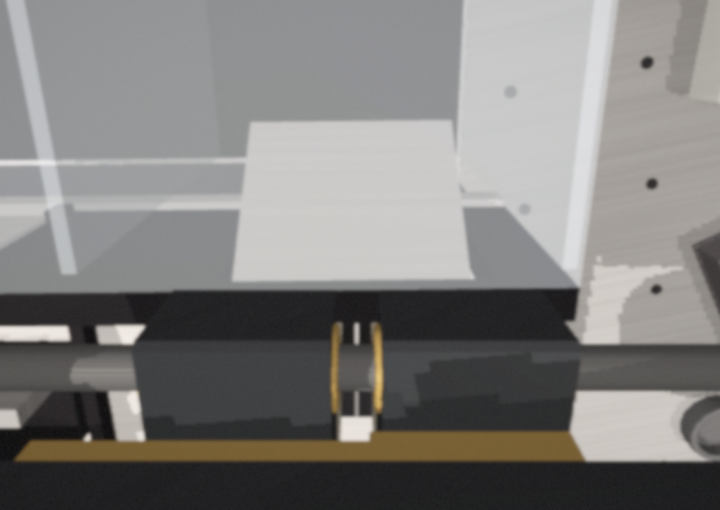

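The push is now blocked by the doorway header (17 N back) and the clamp hasn't fallen. I'll ease off and measure the flap angle and visible geometry from depth.

Request:
servo_tool(targets=[[[-0.2,0,0],0,1],[[0,0,0],0,1],[[0,0,0],0,1]])

```text
time: 11.2
tcp_pos: [631.8, -128.9, 116.9]
tcp_rot: [[0.978, -0.209, 0.0], [-0.209, -0.978, 0.0], [0.0, -0.0, -1.0]]
wrist_force: [-3.0, 1.3, 1.4]
width: 0.4
```

```bash
python3 - <<'E'
from h import *
np.set_printoptions(precision=1,suppress=True)
s=bot.observe();print(s['tcp_pos'],s['wrist_force'])
cs={n:bot.camera_params(n) for n in('wrist','side','scene')}
th=np.radians(-12.03);X=np.array([np.cos(th),np.sin(th),0]);Y=np.array([-X[1],X[0],0]);o=np.array([664.2,-59.5,0])
def cloud(n,f):
    c=cs[n];K=np.array(c['camera_matrix']);z=np.load(f'pics/{f}.npz');d=z['d'].astype(float)
    v,u=np.mgrid[:400,:640];a=np.stack([(u-K[0,2])/K[0,0]*d,-(v-K[1,2])/K[1,1]*d,-d],-1)
    if n=='wrist':
        T=np.array(c['tool_from_camera']);a=(a@T[:3,:3].T+T[:3,3])@z['rot'].T+z['pos']
    else:a=a@np.array(c['orientation']).T+np.array(c['position'])
    w=a-o;return np.stack([w@X,w@Y,w[...,2]],-1),d
P,d=cloud('wrist','w7')
for u in (310,):
  for v in range(120,400,8): print(u,v,P[v,u],d[v,u])
# bounds of gripper hardware above cover from the wrist frame
for n,f in(('side','s4'),('scene','c4')):
    P,d=cloud(n,f); m=(d>0)&(abs(P[...,1]+75)<100)&(P[...,2]>105)&(P[...,2]<195)&(P[...,0]>-80)&(P[...,0]<70)
    Q=P[m]
    for h in range(105,195,6):
        q=Q[(Q[:,2]>=h)&(Q[:,2]<h+6)]
        if len(q): print(n,h,len(q),q[:,:2].min(0),q[:,:2].max(0))
E
```

```text
[ 631.8 -128.9  116.9] [-3.   1.3  1.4]
310 120 [ 55.  -71.9 172.6] 119.80522918701172
310 128 [ 52.2 -71.8 172. ] 121.2898941040039
310 136 [ 49.5 -71.8 172.6] 121.46724700927734
310 144 [ 46.7 -71.8 172.1] 122.8445053100586
310 152 [ 43.9 -71.8 172.9] 122.94486236572266
310 160 [ 40.9 -71.7 172. ] 124.72526550292969
310 168 [ 37.9 -71.7 171.8] 125.79031372070312
310 176 [ 34.8 -71.7 171.4] 127.20586395263672
310 184 [ 32.  -71.7 172.5] 126.95745849609375
310 192 [ 29.  -71.7 172.5] 127.9306869506836
310 200 [ 25.9 -71.7 172.5] 128.87879943847656
310 208 [ 22.4 -71.6 171.6] 130.78500366210938
310 216 [ 19.3 -71.6 171.9] 131.4178466796875
310 224 [ 16.  -71.6 172. ] 132.34217834472656
310 232 [ 12.7 -71.6 172. ] 133.31936645507812
310 240 [  9.2 -71.5 171.7] 134.7240753173828
310 248 [  5.9 -71.5 171.9] 135.55641174316406
310 256 [  2.3 -71.5 171.6] 136.92889404296875
310 264 [ -1.3 -71.4 171.6] 137.99468994140625
310 272 [ -4.7 -71.4 171.9] 138.78781127929688
310 280 [ -7.9 -71.4 172.6] 139.1259307861328
310 288 [ -7.1 -71.6 179.8] 132.0116424560547
310 296 [ 15.1 -72.5 219. ] 87.88
[... 623 characters left out ...]
 -132.8] [69.2 22.8]
side 117 88 [ -16.7 -133.4] [66.3 23.4]
side 123 96 [ -13.6 -132.7] [68.8 24.7]
side 129 97 [ -12.1 -132.9] [65.7 21.2]
side 135 89 [ -30.1 -132. ] [68.4 22.7]
side 141 81 [ -30.7 -132.1] [69.6 21.7]
side 147 62 [ -31.  -132.8] [68.9 22.7]
side 153 54 [ -32.1 -132.6] [69.9 24. ]
side 159 27 [ -30.8 -131. ] [68.8 24.2]
side 165 30 [ -31.1 -131.8] [69.9 22.6]
side 171 40 [ -30.8 -130.4] [66.1 24.2]
side 177 7 [-30.8 -94.2] [-25.  -87.4]
side 183 1 [-28.1 -92.2] [-28.1 -92.2]
scene 105 52 [-79.6 -60.2] [-20.1  -9.9]
scene 111 24 [-79.9 -39.5] [-22.2 -32.7]
scene 165 47 [  -7.6 -135.3] [69.4 24.4]
scene 171 1199 [  -8.1 -133. ] [69.9 24.8]
scene 177 1 [44.2  0.6] [44.2  0.6]
```

The flap is at about 0.8 rad, so the tail is at roughly x = -13 and needs several more mm. The upper, wider part of the fingers meets the header. I'll raise the tips to near the top of the tail plate, so a slimmer part of the fingers passes the header, and push again.

Request:
servo_tool(targets=[[[-0.3,0,0],0,1],[[0,0,-0.3],0,1],[[0,0,-0.25],0,1],[[0,0,0],0,1],[[0.1,0,0],0,1],[[0.1,0,0],0,1],[[0.1,0,0],0,1],[[0.05,0,0],0,1],[[0,0,0],0,1],[[0,0,0],0,1],[[0,0,0],0,1]])

```text
time: 12.12
tcp_pos: [631.6, -129.1, 127.2]
tcp_rot: [[0.978, -0.209, -0.003], [-0.209, -0.978, 0.0], [-0.003, 0.0, -1.0]]
wrist_force: [-5.6, 1.4, 2.7]
width: 0.3
```

Request:
servo_tool(targets=[[[0.1,0,0],0,1],[[0,0,0],0,1],[[0,0,0],0,1],[[0,0,0],0,1]])

```text
time: 12.45
tcp_pos: [631.6, -129.2, 127.1]
tcp_rot: [[0.978, -0.209, -0.006], [-0.209, -0.978, 0.001], [-0.006, 0.001, -1.0]]
wrist_force: [-11.5, 4.4, 7.4]
width: 0.1
```

It's blocked at the same x, so the finger fronts are straight. I'll retreat and look at where the clamp actually is.

Request:
servo_tool(targets=[[[-0.4,0,0],0,1],[[-0.8,0,0],0,1],[[-1,0,0],0,1],[[-1,0,0],0,1],[[-1,0,0],0,1],[[-1,0,0],0,1],[[-0.5,0,0],0,1],[[0,0,0],0,1],[[0,0,0],0,1]])

```text
time: 13.2
tcp_pos: [523.9, -105.8, 128.2]
tcp_rot: [[0.978, -0.208, 0.002], [-0.208, -0.978, -0.0], [0.002, -0.0, -1.0]]
wrist_force: [-0.2, -0.7, 0.1]
width: 0.4
```

```bash
python3 - <<'E'
from h import *
s=bot.observe();print(s['tcp_pos'],s['wrist_force'])
a,_=snap('wrist','w8');b,_=snap('side','s8')
im=np.vstack([cv2.resize(a[60:300,100:540,::-1],(600,327)),cv2.resize(b[170:250,340:510,::-1],(600,273),interpolation=cv2.INTER_CUBIC)])
cv2.imwrite('pics/m8.png',im);print(im.shape)
E
```

```text
[ 523.89097544 -105.77007454  128.21328748] [-0.15362887 -0.67362998  0.06537535]
(600, 600, 3)
```

View pics/m8.png

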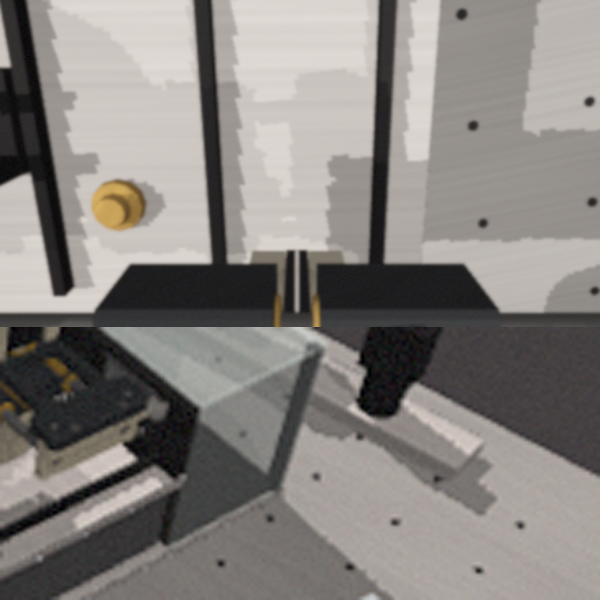

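```bash
python3 - <<'E'
from h import *
np.set_printoptions(precision=1,suppress=True)
a,_=snap('scene','c9')
c=bot.camera_params('wrist')
th=np.radians(-12.03);X=np.array([np.cos(th),np.sin(th),0]);Y=np.array([-X[1],X[0],0]);o=np.array([664.2,-59.5,0])
K=np.array(c['camera_matrix']);z=np.load('pics/w8.npz');d=z['d'].astype(float)
v,u=np.mgrid[:400,:640];q=np.stack([(u-K[0,2])/K[0,0]*d,-(v-K[1,2])/K[1,1]*d,-d],-1)
T=np.array(c['tool_from_camera']);q=(q@T[:3,:3].T+T[:3,3])@z['rot'].T+z['pos']-o
P=np.stack([q@X,q@Y,q[...,2]],-1)
for uu in (280,318,350):
    print(uu,[(r,P[r,uu].round(0).tolist(),z['p'][r,uu].mean().round()) for r in list(range(0,60,5))+[70,90]])
# flap changes in scene view, projecting flap plate at angles
cs=bot.camera_params('scene');Ks=np.array(cs['camera_matrix']);R=np.array(cs['orientation']);p0=np.array(cs['position'])
def proj(x,y,h):
    w=o+x*X+y*Y+np.array([0,0,h]);b=R.T@(w-p0);return Ks[0,2]+Ks[0,0]*b[0]/-b[2],Ks[1,2]-Ks[1,1]*b[1]/-b[2]
S0=np.load('pics/scene0.npz')['p'].astype(int);S4=np.load('pics/c4.npz')['p'].astype(int)
for an in (0,.2,.4,.6,.8,1.0,1.2):
    x=-4+45*np.sin(an)+6.5*np.cos(an);h=162-45*np.cos(an)+6.5*np.sin(an);u,v=map(lambda t:int(round(t)),proj(x,-75,h))
    print(an,(u,v),S0[v,u],S4[v,u],a[v,u])
m=np.abs(a.astype(int)-S0).sum(2)>40
m2=m[150:300,190:280];print('diff px in bin area',m2.sum())
ys,xs=np.where(m2);print(xs.min()+190 if len(xs) else 0,xs.max()+190,ys.min()+150,ys.max()+150)
for y0 in range(160,240,4):print(y0,''.join('#' if m[y0,x] else '.' for x in range(195,300)))
E
```

```text
280 [(0, [-7.0, -57.0, 135.0], np.float64(38.0)), (5, [-10.0, -57.0, 136.0], np.float64(31.0)), (10, [-10.0, -57.0, 131.0], np.float64(36.0)), (15, [-11.0, -56.0, 124.0], np.float64(29.0)), (20, [-12.0, -55.0, 117.0], np.float64(13.0)), (25, [-13.0, -55.0, 109.0], np.float64(19.0)), (30, [-14.0, -54.0, 101.0], np.float64(211.0)), (35, [-17.0, -54.0, 101.0], np.float64(212.0)), (40, [-19.0, -54.0, 103.0], np.float64(211.0)), (45, [-21.0, -53.0, 99.0], np.float64(211.0)), (50, [-24.0, -53.0, 99.0], np.float64(215.0)), (55, [-26.0, -53.0, 100.0], np.float64(215.0)), (70, [-34.0, -53.0, 100.0], np.float64(213.0)), (90, [-45.0, -53.0, 100.0], np.float64(211.0))]
318 [(0, [-7.0, -74.0, 134.0], np.float64(39.0)), (5, [-9.0, -74.0, 136.0], np.float64(48.0)), (10, [-11.0, -74.0, 133.0], np.float64(17.0)), (15, [-11.0, -74.0, 126.0], np.float64(19.0)), (20, [-12.0, -74.0, 120.0], np.float64(15.0)), (25, [-13.0, -74.0, 111.0], np.float64(23.0)), (30, [-14.0, -74.0, 100.0], np.float64(152.0)), (35, [-16.0, -74.0, 99.0], np.float64(212.0)), (40, [-19.0, -74.0, 99.0], np.float64(210.0)), (45, [-21
[... 2832 characters left out ...]
..#...#....................#############
216 #.#...#.##.....#.##...........#..#...................................#.....................##############
220 .#.##.####.#....#.#.#.#................................................#.................#.####.........#
224 .#..#.###....###.#...#...................................................#...#..................#..####..
228 #..##.#.########......##.#................................................................###############
232 ###..###..#.#.#..................................#..........................#....##..........############
236 #..##.####.##.##.........#..#.................................................#................##########
```

Eleven views are used, so I'm relying on depth numbers now. The tail face is just short of the doorway, leaning about 6° forward, with x from -14 at the bottom to -10 at the top. I'll come back down to mid height and give it a quicker push that stops just short of the header.

Request:
servo_tool(targets=[[[1,0,0],0,1],[[1,0,0],0,1],[[1,0,0],0,1],[[0.75,0,0],0,1],[[0,0,0.3],0,1],[[0,0,0.25],0,1],[[0,0,0],0,1],[[0,0,0],0,1]])

```text
time: 14.02
tcp_pos: [595.7, -121.5, 115.9]
tcp_rot: [[0.978, -0.209, -0.002], [-0.209, -0.978, -0.0], [-0.002, 0.0, -1.0]]
wrist_force: [0.0, 0.4, 0.6]
width: 0.2
```

```bash
cat > ch.py <<'E'
from h import *
np.set_printoptions(precision=1,suppress=True)
th=np.radians(-12.03);X=np.array([np.cos(th),np.sin(th),0]);Y=np.array([-X[1],X[0],0]);o=np.array([664.2,-59.5,0])
s=bot.observe();w=s['tcp_pos']-o;print('tcp chute',w@X,w@Y,w[2],'F',s['wrist_force'],'t',s['time'])
E
python3 ch.py
```

```text
tcp chute -54.037461757210686 -74.9229336786217 115.86670770645918 F [0.  0.4 0.6] t 14.0167
```

Request:
servo_tool(targets=[[[0.35,0,0],0,1],[[0.65,0,0],0,1],[[0.75,0,0],0,1],[[0,0,0],0,1],[[0,0,0],0,1],[[0,0,0],0,1],[[0,0,0],0,1]])

```text
time: 14.6
tcp_pos: [630.9, -128.8, 117.0]
tcp_rot: [[0.978, -0.209, 0.001], [-0.209, -0.978, -0.0], [0.001, -0.0, -1.0]]
wrist_force: [-0.8, 0.3, -0.7]
width: 0.4
```

```bash
cat ch.py - > ch2.py <<'E'
a,_=snap('wrist','w10')
d=np.load('pics/w7.npz')['p']
# flap edge profile in wrist picture, column through lane middle
print(a[100:260:8,311].mean(1)); print(d[100:260:8,311].mean(1))
E
python3 ch2.py
```

```text
tcp chute -18.138136056010147 -74.68509521977047 117.0456102101633 F [-0.8  0.3 -0.7] t 14.6
[145.7 146.7 146.3 145.7 145.7 199.7 200.3 199.7 201.3 199.7 201.3 201.7
 201.3 202.  201.3 202.  201.  201.7 152.   24.7]
[147.7 147.3 148.  146.3 146.3 167.7 202.3 202.7 203.  202.7 201.3 203.
 201.7 203.7 202.  202.3 203.  204.3 200.7 124.3]
```

Request:
servo_tool(targets=[[[-0.5,0,0],0,1],[[-1,0,0],0,1],[[-1,0,0],0,1],[[-1,0,0],0,1],[[-0.7,0,0],0,1],[[0,0,0],0,1],[[0,0,0],0,1]])

```text
time: 15.23
tcp_pos: [548.1, -111.1, 117.5]
tcp_rot: [[0.978, -0.208, 0.001], [-0.208, -0.978, 0.0], [0.001, -0.0, -1.0]]
wrist_force: [0.6, -0.4, -0.1]
width: 0.4
```

```bash
cat ch.py - > ch3.py <<'E'
import sys; nm=sys.argv[1]
snap('wrist',nm)
c=bot.camera_params('wrist');K=np.array(c['camera_matrix']);z=np.load(f'pics/{nm}.npz');d=z['d'].astype(float)
v,u=np.mgrid[:400,:640];q=np.stack([(u-K[0,2])/K[0,0]*d,-(v-K[1,2])/K[1,1]*d,-d],-1)
T=np.array(c['tool_from_camera']);q=(q@T[:3,:3].T+T[:3,3])@z['rot'].T+z['pos']-o
P=np.stack([q@X,q@Y,q[...,2]],-1)
for uu in (285,318,350):
    print(uu,[(r,*P[r,uu].round(0).astype(int).tolist(),int(z['p'][r,uu].mean())) for r in range(0,130,5)])
E
python3 ch3.py w11; python3 - <<'E'
import cv2,numpy as np
a=cv2.imread('pics/w11.png')[0:140,180:460];cv2.imwrite('pics/m11.png',cv2.resize(a,(800,400),interpolation=cv2.INTER_CUBIC))
E
```

```text
tcp chute -102.84328236106374 -74.63317733184857 117.45736323293096 F [ 0.6 -0.4 -0.1] t 15.2333
285 [(0, 7, -64, 171, 179), (5, 5, -64, 173, 179), (10, 4, -64, 172, 126), (15, 2, -64, 172, 51), (20, 1, -64, 171, 50), (25, -1, -64, 173, 51), (30, -2, -64, 173, 50), (35, -4, -63, 172, 49), (40, -5, -63, 173, 49), (45, -6, -63, 170, 26), (50, -4, -60, 136, 40), (55, -6, -60, 135, 42), (60, -8, -60, 137, 37), (65, -10, -60, 136, 23), (70, -12, -59, 122, 14), (75, -13, -57, 106, 94), (80, -15, -57, 100, 218), (85, -18, -57, 102, 217), (90, -20, -57, 100, 218), (95, -23, -57, 100, 217), (100, -26, -56, 100, 222), (105, -28, -56, 101, 219), (110, -31, -56, 100, 220), (115, -34, -56, 100, 218), (120, -36, -56, 99, 223), (125, -39, -56, 100, 215)]
318 [(0, 7, -74, 172, 181), (5, 5, -74, 172, 179), (10, 4, -74, 172, 118), (15, 2, -74, 172, 51), (20, 1, -74, 172, 51), (25, -1, -74, 172, 49), (30, -2, -74, 171, 50), (35, -4, -74, 174, 52), (40, -5, -74, 173, 49), (45, -6, -74, 168, 26), (50, -4, -74, 134, 40), (55, -6, -74, 135, 39), (60, -8, -74, 135, 51), (65, -10, -74, 137, 36), (70, -12, -7
[... 253 characters left out ...]
0, -36, -75, 100, 223), (125, -39, -75, 101, 216)]
350 [(0, 7, -85, 172, 181), (5, 5, -85, 171, 179), (10, 4, -85, 172, 88), (15, 2, -85, 171, 50), (20, 1, -85, 172, 50), (25, 0, -85, 170, 48), (30, -2, -85, 172, 49), (35, -3, -85, 171, 49), (40, -5, -85, 173, 48), (45, -6, -86, 166, 32), (50, -4, -88, 135, 41), (55, -6, -88, 136, 41), (60, -8, -88, 135, 43), (65, -10, -88, 137, 48), (70, -12, -89, 130, 20), (75, -13, -90, 115, 16), (80, -15, -92, 100, 204), (85, -18, -92, 100, 215), (90, -20, -92, 100, 217), (95, -23, -92, 99, 216), (100, -26, -92, 100, 219), (105, -28, -92, 101, 218), (110, -31, -92, 101, 218), (115, -34, -92, 100, 212), (120, -36, -92, 99, 204), (125, -39, -92, 100, 199)]
```

View pics/m11.png

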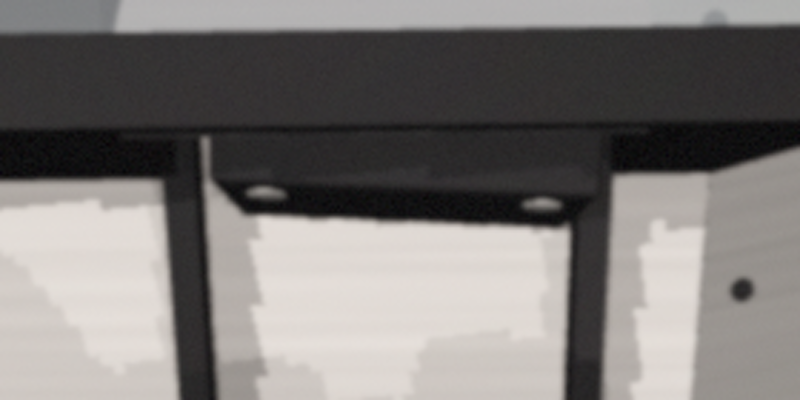

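The picture shows the clamp level on the deck, its tail plate in the doorway under the header (210–600, 135–215), and the lane clear behind it. That, with the side-view depth, suggests the fingers are narrower at the tips and wider from about 22 mm above the TCP. That sloped shoulder pressing on the tail top would explain the earlier upward force. Going lower (z ≈ 109) should let the wider part push the tail plate right up to the header.

Request:
servo_tool(targets=[[[0,0,0.42],0,1],[[1,0,0],0,1],[[1,0,0],0,1],[[1,0,0],0,1],[[0.5,0,0],0,1],[[0.2,0,0],0,1],[[0,0,0],0,1],[[0,0,0],0,1]])

```text
time: 15.95
tcp_pos: [620.3, -126.7, 107.5]
tcp_rot: [[0.978, -0.209, -0.001], [-0.209, -0.978, 0.0], [-0.001, 0.0, -1.0]]
wrist_force: [0.0, 0.3, 0.4]
width: 0.3
```

Request:
servo_tool(targets=[[[0.1,0,0],0,1],[[0.1,0,0],0,1],[[0.1,0,0],0,1],[[0,0,0],0,1],[[0,0,0],0,1]])

```text
time: 16.37
tcp_pos: [626.9, -127.9, 108.5]
tcp_rot: [[0.978, -0.209, 0.0], [-0.209, -0.978, 0.0], [0.0, -0.0, -1.0]]
wrist_force: [0.2, 0.4, -0.2]
width: 0.6
```

```bash
python3 ch2.py
```

```text
tcp chute -22.209611889180376 -74.65525420174572 108.46619441518801 F [ 0.2  0.4 -0.2] t 16.3667
[147.7 146.7 147.3 147.3 181.  202.3 203.3 203.3 203.3 202.  203.  201.
 204.  204.3 203.7 203.  202.7 203.  143.7  31. ]
[147.7 147.3 148.  146.3 146.3 167.7 202.3 202.7 203.  202.7 201.3 203.
 201.7 203.7 202.  202.3 203.  204.3 200.7 124.3]
```

Request:
servo_tool(targets=[[[0.1,0,0],0,1],[[0.05,0,0],0,1],[[0,0,0],0,1],[[0,0,0],0,1]])

```text
time: 16.75
tcp_pos: [629.9, -128.6, 108.2]
tcp_rot: [[0.978, -0.209, 0.0], [-0.209, -0.978, 0.0], [-0.0, -0.0, -1.0]]
wrist_force: [0.6, 0.4, -0.5]
width: 0.5
```

```bash
python3 ch2.py
```

```text
tcp chute -19.134185882825435 -74.70764899318696 108.18128250163231 F [ 0.6  0.4 -0.5] t 16.75
[146.  147.3 147.3 147.3 146.  201.  201.7 201.7 203.3 202.3 201.7 202.7
 200.3 203.7 202.  201.7 202.  201.  201.7 140.7]
[147.7 147.3 148.  146.3 146.3 167.7 202.3 202.7 203.  202.7 201.3 203.
 201.7 203.7 202.  202.3 203.  204.3 200.7 124.3]
```

Request:
servo_tool(targets=[[[0.05,0,0],0,1],[[0.05,0,0],0,1],[[0,0,0],0,1],[[0,0,0],0,1],[[0,0,0],0,1]])

```text
time: 17.22
tcp_pos: [631.6, -129.0, 108.2]
tcp_rot: [[0.978, -0.209, -0.0], [-0.209, -0.978, 0.0], [-0.0, 0.0, -1.0]]
wrist_force: [-1.0, -0.1, 0.3]
width: 0.3
```

```bash
python3 ch2.py
```

```text
tcp chute -17.383780522514783 -74.78127431962899 108.16620924266005 F [-1.  -0.1  0.3] t 17.2167
[146.  146.7 147.3 147.  146.  146.  201.  201.7 200.  202.3 200.7 202.
 202.  202.3 202.  201.7 201.  201.3 202.3 199.7]
[147.7 147.3 148.  146.3 146.3 167.7 202.3 202.7 203.  202.7 201.3 203.
 201.7 203.7 202.  202.3 203.  204.3 200.7 124.3]
```

```bash
cat > fl.py <<'E'
from h import *
import sys
th=np.radians(-12.03);X=np.array([np.cos(th),np.sin(th),0]);Y=np.array([-X[1],X[0],0]);o=np.array([664.2,-59.5,0])
c=bot.camera_params('wrist');K=np.array(c['camera_matrix']);T=np.array(c['tool_from_camera'])
for n in sys.argv[1:]:
    z=np.load(f'pics/{n}.npz');p=z['p'][90:240,306:330].astype(float).mean((1,2));r=90+np.argmax(np.diff(p))+.5
    def row(a):
        x=-4+58*np.sin(a)+6.5*np.cos(a);h=162-58*np.cos(a)+6.5*np.sin(a);w=o+x*X-75*Y+np.array([0,0,h])
        t=np.array(z['rot']).T@(w-z['pos']);q=T[:3,:3].T@(t-T[:3,3]);return K[1,2]-K[1,1]*q[1]/-q[2]
    A=np.linspace(0,1.35,271);R=np.array([row(a) for a in A]);i=np.argsort(abs(R-r))[:3]
    a=A[i[0]];print(n,'row',r,'angles',A[i],'tail if level',(3.5+30*np.sin(a))/np.cos(a)-48)
E
python3 fl.py w5 w6 w7 w10
```

```text
w5 row 128.5 angles [0.785 0.78  0.79 ] tail if level -13.076102460328315
w6 row 140.5 angles [0.775 0.78  0.77 ] tail if level -13.71841940129567
w7 row 140.5 angles [0.775 0.78  0.77 ] tail if level -13.71841940129567
w10 row 142.5 angles [0.78  0.785 0.775] tail if level -13.398911033837287
```

```bash
python3 - <<'E'
from h import *
np.set_printoptions(precision=1,suppress=True)
R0=None
def cl(n,f,tp):
    c=bot.camera_params(n);K=np.array(c['camera_matrix']);z=np.load(f'pics/{f}.npz');d=z['d'].astype(float)
    v,u=np.mgrid[:400,:640];a=np.stack([(u-K[0,2])/K[0,0]*d,-(v-K[1,2])/K[1,1]*d,-d],-1)
    a=a@np.array(c['orientation']).T+np.array(c['position']);R=np.array(z['rot']);t=(a-z['pos'])@R
    return t,z['p']
for n,f in(('side','s8'),('scene','c9'),('side','s2')):
    t,p=cl(n,f,0);t[...,2]*=-1
    m=(abs(t[...,0])<20)&(abs(t[...,1])<24)&(t[...,2]>-3)&(t[...,2]<80)
    for h in range(-3,80,5):
        k=m&(t[...,2]>=h)&(t[...,2]<h+5)
        if k.any(): q=t[k];print(n,f,h,k.sum(),'x',np.percentile(q[:,0],[5,50,95]),'y',np.percentile(q[:,1],[5,95]),'rgb',p[k].mean(0).round())
E
```

```text
side s8 17 1 x [-9. -9. -9.] y [-1. -1.] rgb [70. 65. 57.]
side s8 22 9 x [-10.4  -8.8  -3.4] y [-15.   12.9] rgb [80. 74. 65.]
side s8 27 21 x [-11.7  -7.6  10.1] y [-12.9  14.4] rgb [108. 101.  89.]
side s8 32 21 x [-11.8  -9.8   6.7] y [-16.8  13.8] rgb [102.  96.  84.]
side s8 37 21 x [-11.1  -9.5   7.5] y [-12.4  15.2] rgb [99. 92. 82.]
side s8 42 22 x [-12.  -10.1   2. ] y [-15.6  15. ] rgb [97. 91. 80.]
side s8 47 12 x [-12.2 -11.   -0.3] y [-16.   15.5] rgb [86. 81. 72.]
side s8 52 10 x [-11.7 -10.5  -4.8] y [ 3.6 17.2] rgb [103.  96.  85.]
side s8 57 10 x [-10.6  -9.6   2.6] y [ 8.9 18.4] rgb [96. 91. 80.]
side s8 62 5 x [-11.   -8.3   6.2] y [14.2 19.3] rgb [90. 84. 74.]
side s8 67 1 x [-11. -11. -11.] y [17. 17.] rgb [65. 62. 57.]
scene c9 27 6 x [8.6 9.  9.5] y [-2.2 15.8] rgb [98. 94. 88.]
scene c9 32 2 x [9.3 9.6 9.8] y [-4.1  6.8] rgb [72. 68. 64.]
side s2 -3 10 x [ 9.  10.5 11.4] y [-1.4 22.2] rgb [22. 22. 22.]
side s2 2 7 x [10.2 10.6 11.9] y [ 1.9 20.9] rgb [22. 21. 22.]
side s2 7 10 x [ 9.9 11.4 11.9] y [ 4.2 19.2] rgb [27. 27. 26.]
side s2 12 6 x [10.2 10.8 11.5] y [11.5 23.4] rgb [39. 36. 34.]
side s2 17 4 x [11.1 11.4 12. ] y [10.2 17.8] rgb [44. 43. 42.]
side s2 22 27 x [-10.3   9.   18.9] y [-11.8  20.8] rgb [66. 62. 55.]
side s2 27 19 x [-12.   -9.7   7.2] y [-14.   14.1] rgb [99. 92. 81.]
side s2 32 20 x [-11.1  -9.6   5.6] y [-17.1  14.6] rgb [104.  97.  86.]
side s2 37 20 x [-11.8  -9.6   7. ] y [-13.5  14.8] rgb [104.  98.  86.]
side s2 42 22 x [-11.7  -9.6   1.7] y [-14.3  15.3] rgb [94. 88. 78.]
side s2 47 11 x [-12.2 -10.3  -1.6] y [-16.2  16.2] rgb [99. 93. 82.]
side s2 52 9 x [-12.2  -9.8   4.5] y [ 5.6 16.3] rgb [104.  97.  86.]
side s2 57 7 x [-12.1 -10.9  -5.9] y [ 9.3 17.5] rgb [100.  93.  81.]
side s2 62 6 x [-12.6  -9.7   5.6] y [14.8 18.2] rgb [104.  96.  86.]
side s2 67 1 x [-11. -11. -11.] y [16.1 16.1] rgb [91. 84. 74.]
```

```bash
python3 - <<'E'
from h import *
n='side'
c=bot.camera_params(n);K=np.array(c['camera_matrix']);z=np.load('pics/s8.npz');R=np.array(z['rot'])
def pr(t):
    w=R@np.array(t,float)+z['pos'];b=np.array(c['orientation']).T@(w-np.array(c['position']));return K[0,2]-K[0,0]*b[0]/b[2],K[1,2]+K[1,1]*b[1]/b[2],-b[2]
for h in (40,30,25,20,15,10,5,0):
    for x in (-9.5,):
        u,v,dd=pr((x,8,-h));i,j=int(round(v)),int(round(u))
        print(h,(round(u,1),round(v,1)),'exp',round(dd),'depth',z['d'][i,j-4:j+6].round().astype(int),z['p'][i,j-4:j+6].mean(1).astype(int))
E
```

```text
40 (np.float64(339.5), np.float64(203.9)) exp 962 depth [979 981 977 965 961 960 954 956 962 964] [ 83  33  62  98 100 103 104  96 102 105]
30 (np.float64(339.2), np.float64(206.8)) exp 969 depth [1037 1040  980  970  962  963  961  966  969  972] [  9  10  64  95  96 103 108 103 101 103]
25 (np.float64(339.1), np.float64(208.2)) exp 972 depth [1043 1045 1046 1051  968  964  966  967  974 1048] [ 16  34  73  99  92 103 110 100 105 129]
20 (np.float64(339.0), np.float64(209.7)) exp 976 depth [1040 1039 1042 1041 1044 1045 1045 1039 1043 1040] [106 114 112 108 112 141 157 161 168 171]
15 (np.float64(338.9), np.float64(211.1)) exp 979 depth [1039 1039 1041 1038 1037 1039 1040 1040 1041 1038] [110 128 156 156 162 166 172 169 175 188]
10 (np.float64(338.7), np.float64(212.5)) exp 983 depth [1035 1035 1035 1037 1034 1035 1041 1037 1037 1036] [156 163 175 172 174 171 170 170 176 194]
5 (np.float64(338.6), np.float64(213.9)) exp 986 depth [1032 1029 1034 1033 1030 1030 1034 1033 1034 1029] [174 171 173 171 171 167 168 169 177 191]
0 (np.float64(338.5), np.float64(215.2)) exp 990 depth [1028 1032 1026 1027 1030 1029 1026 1031 1027 1030] [174 174 173 171 167 171 174 186 188 189]
```

```bash
python3 - <<'E'
from h import *
np.set_printoptions(precision=1,suppress=True,linewidth=150)
c=bot.camera_params('wrist');K=np.array(c['camera_matrix']);T=np.array(c['tool_from_camera'])
for f in('w1','w8'):
    z=np.load(f'pics/{f}.npz');d=z['d'].astype(float);v,u=np.mgrid[:400,:640]
    t=np.stack([(u-K[0,2])/K[0,0]*d,-(v-K[1,2])/K[1,1]*d,-d],-1)@T[:3,:3].T+T[:3,3]
    for uu in (295,300,308,314,318,322,328,334,342):
        print(f,uu,[(r,t[r,uu].round().astype(int).tolist()) for r in range(236,262,3)])
# predicted pixel of tool points
for x in (-9.5,5,9.5):
  for h in (0,10,20,25,30):
    q=T[:3,:3].T@(np.array([x,5,-h])-T[:3,3]);print((x,h),(K[0,2]-K[0,0]*q[0]/q[2]).round(),(K[1,2]+K[1,1]*q[1]/q[2]).round())
E
```

```text
w1 295 [(236, [-84, -27, 205]), (239, [-89, -28, 206]), (242, [-92, -28, 205]), (245, [11, -11, -26]), (248, [11, -11, -31]), (251, [11, -11, -35]), (254, [39, -7, -93]), (257, [39, -7, -95]), (260, [39, -6, -97])]
w1 300 [(236, [-84, -21, 205]), (239, [-88, -21, 205]), (242, [-92, -21, 204]), (245, [11, -9, -27]), (248, [11, -9, -31]), (251, [11, -8, -34]), (254, [38, -5, -92]), (257, [39, -5, -95]), (260, [38, -5, -95])]
w1 308 [(236, [-84, -12, 205]), (239, [-89, -12, 206]), (242, [-92, -12, 204]), (245, [11, -5, -27]), (248, [11, -5, -31]), (251, [11, -5, -34]), (254, [11, -5, -37]), (257, [11, -5, -39]), (260, [9, -5, -39])]
w1 314 [(236, [-84, -4, 203]), (239, [-83, -4, 193]), (242, [-83, -4, 185]), (245, [9, -2, -23]), (248, [10, -2, -28]), (251, [10, -2, -31]), (254, [10, -2, -34]), (257, [9, -2, -37]), (260, [10, -2, -40])]
w1 318 [(236, [-82, 0, 199]), (239, [-82, 0, 191]), (242, [-82, 0, 183]), (245, [-82, 0, 174]), (248, [-84, 0, 170]), (251, [-88, 0, 171]), (254, [-92, 0, 172]), (257, [-112, 0, 204]), (260, [-117, 0, 206])]
w1 322 [(236, [-80, 5, 196]), (239, [-81, 5, 19
[... 2204 characters left out ...]
 28]), (239, [-10, 10, 27]), (242, [-12, 10, 28]), (245, [11, 8, -26]), (248, [11, 7, -30]), (251, [11, 7, -35]), (254, [39, 4, -93]), (257, [39, 4, -95]), (260, [39, 4, -97])]
w8 342 [(236, [-8, 16, 28]), (239, [-10, 16, 27]), (242, [-12, 16, 26]), (245, [11, 11, -28]), (248, [11, 11, -30]), (251, [11, 11, -34]), (254, [39, 6, -93]), (257, [39, 6, -95]), (260, [39, 6, -96])]
(-9.5, 0) 327.0 258.0
(-9.5, 10) 327.0 266.0
(-9.5, 20) 328.0 275.0
(-9.5, 25) 328.0 280.0
(-9.5, 30) 328.0 286.0
(5, 0) 327.0 234.0
(5, 10) 328.0 242.0
(5, 20) 328.0 250.0
(5, 25) 328.0 254.0
(5, 30) 329.0 259.0
(9.5, 0) 327.0 227.0
(9.5, 10) 328.0 234.0
(9.5, 20) 328.0 242.0
(9.5, 25) 329.0 246.0
(9.5, 30) 329.0 250.0
```

Both the wrist and side depth show the fingers really end about 24 mm above the reported TCP, and the body about 92 mm above it. So the tips have only been catching the tail's top edge. I'll retreat clear, go 22 mm lower (tips about 10 mm above the deck, body still above the cover), and push properly.

Request:
servo_tool(targets=[[[-0.3,0,0],0,1],[[-1,0,0],0,1],[[-0.5,0,0],0,1],[[0,0,0],0,1],[[0,0,0.4],0,1],[[0,0,0.4],0,1],[[0,0,0.3],0,1],[[0,0,0],0,1],[[0,0,0],0,1]])

```text
time: 18.02
tcp_pos: [596.4, -121.6, 85.2]
tcp_rot: [[0.978, -0.209, -0.002], [-0.209, -0.978, -0.0], [-0.002, 0.001, -1.0]]
wrist_force: [0.3, 0.0, 0.1]
width: 0.6
```

```bash
python3 ch.py
```

```text
tcp chute -53.38361319251691 -74.9042495668808 85.17596918157666 F [0.3 0.  0.1] t 18.0167
```

Request:
servo_tool(targets=[[[0.5,0,0],0,1],[[0.5,0,0],0,1],[[0.3,0,0],0,1],[[0.15,0,0],0,1],[[0.1,0,0],0,1],[[0.1,0,0],0,1],[[0,0,0],0,1],[[0,0,0],0,1]])

```text
time: 18.68
tcp_pos: [628.5, -128.4, 86.1]
tcp_rot: [[0.978, -0.209, -0.0], [-0.209, -0.978, 0.0], [-0.0, -0.0, -1.0]]
wrist_force: [-1.1, -0.6, -0.7]
width: 0.6
```

```bash
python3 ch2.py; python3 fl.py w10
```

```text
tcp chute -20.54173233342628 -74.82367100499376 86.09747179435666 F [-1.1 -0.6 -0.7] t 18.6833
[140.  140.  139.3 172.3 175.  175.7 193.3 193.  194.  194.3 194.  193.
 193.7 194.  191.7 194.7 194.7 193.7 194.  194.3]
[147.7 147.3 148.  146.3 146.3 167.7 202.3 202.7 203.  202.7 201.3 203.
 201.7 203.7 202.  202.3 203.  204.3 200.7 124.3]
w10 row 119.5 angles [1.17  1.165 1.175] tail if level 31.770302638233517
```

Request:
servo_tool(targets=[[[0.06,0,0],0,1],[[0.06,0,0],0,1],[[0,0,0],0,1],[[0,0,0],0,1],[[0,0,0],0,1]])

```text
time: 19.15
tcp_pos: [628.4, -128.4, 86.1]
tcp_rot: [[0.978, -0.209, -0.004], [-0.209, -0.978, 0.001], [-0.004, 0.0, -1.0]]
wrist_force: [-10.3, 3.8, 5.9]
width: 0.3
```

```bash
python3 ch2.py
```

```text
tcp chute -20.612176705268624 -74.85946730402691 86.07916380678986 F [-10.3   3.8   5.9] t 19.15
[148.7 190.  145.3 145.3 145.  144.7 145.  143.  144.3 183.7 154.7 154.7
 155.3 191.7 203.  182.3 182.  183.  183.3 182.3]
[147.7 147.3 148.  146.3 146.3 167.7 202.3 202.7 203.  202.7 201.3 203.
 201.7 203.7 202.  202.3 203.  204.3 200.7 124.3]
```

The picture column has changed completely, so the clamp appears to have dropped and the fingers now rest on the header. I'll draw back out and check.

Request:
servo_tool(targets=[[[-0.4,0,0],0,1],[[-0.8,0,0],0,1],[[-1,0,0],0,1],[[-1,0,0],0,1],[[-1,0,0],0,1],[[-0.4,0,0],0,1],[[0,0,-0.5],0,1],[[0,0,-1],0,1],[[0,0,-1],0,1],[[0,0,-1],0,1],[[0,0,-0.5],0,1],[[0,0,0],0,1],[[0,0,0],0,1],[[0,0,0],0,1]])

```text
time: 20.37
tcp_pos: [541.0, -109.7, 165.4]
tcp_rot: [[0.978, -0.209, -0.001], [-0.209, -0.978, 0.0], [-0.001, 0.0, -1.0]]
wrist_force: [0.4, -0.2, -0.1]
width: 0.2
```

```bash
python3 ch3.py w12 | cut -c1-900; python3 - <<'E'
from h import *
th=np.radians(-12.03);X=np.array([np.cos(th),np.sin(th),0]);Y=np.array([-X[1],X[0],0]);o=np.array([664.2,-59.5,0])
a,_=snap('scene','c12');b,_=snap('side','s12')
for n,f0,im in(('scene','scene0',a),('side','side0',b)):
    c=bot.camera_params(n);K=np.array(c['camera_matrix']);R=np.array(c['orientation']);p0=np.array(c['position']);S=np.load(f'pics/{f0}.npz')['p'].astype(int)
    def pr(x,y,h):
        q=R.T@(o+x*X+y*Y+np.array([0,0,h])-p0);return int(round(K[0,2]-K[0,0]*q[0]/q[2])),int(round(K[1,2]+K[1,1]*q[1]/q[2]))
    # both flap plates shut: sample grid
    for nm,y in(('right flap',-75),('left flap',75),('right floor x30-110',0)):
        pts=[pr(1,y+dy,110+dz) for dy in(-24,-12,0,12,24) for dz in(0,10,20,30,40)] if y else [pr(x,yy,17) for x in range(20,115,8) for yy in range(-105,-40,8)]
        d0=np.array([S[v,u].mean() for u,v in pts]);d1=np.array([im[v,u].mean() for u,v in pts])
        print(n,nm);print((d1.reshape(-1,5 if y else 9)).astype(int).tolist());print(d0.reshape(-1,5 if y else 9).astype(int).tolist())
E
```

```text
tcp chute -110.01613018436689 -74.7362053958182 165.430015998211 F [ 0.4 -0.2 -0.1] t 20.3667
285 [(0, 10, -60, 172, 124), (5, 9, -60, 171, 125), (10, 6, -60, 172, 127), (15, 4, -60, 172, 125), (20, 2, -60, 172, 49), (25, 0, -60, 173, 51), (30, -2, -60, 172, 51), (35, -4, -60, 172, 51), (40, -6, -60, 172, 42), (45, 0, -53, 101, 138), (50, -2, -53, 100, 171), (55, -6, -53, 100, 168), (60, -8, -53, 99, 170), (65, -12, -53, 100, 217), (70, -15, -53, 100, 217), (75, -18, -53, 101, 217), (80, -21, -53, 100, 216), (85, -24, -53, 102, 220), (90, -27, -53, 101, 218), (95, -31, -52, 100, 218), (100, -34, -52, 100, 217), (105, -37, -52, 101, 220), (110, -41, -52, 100, 215), (115, -44, -52, 101, 215), (120, -47, -52, 100, 197), (125, -51, -52, 101, 202)]
318 [(0, 10, -75, 171, 127), (5, 8, -75, 172, 127), (10, 7, -75, 171, 129), (15, 4, -75, 172, 119), (20, 2, -75, 172, 50), (25, 0, -75, 172, 53), (30, -2, -75, 173, 52), (35, -4, -75, 172, 52), (40, -6, -75, 172, 43), (45, 0, -75, 100, 154), (50, -2, -75, 98, 173), (55, -6, -75, 101, 168), (60, -9, -75, 101, 170), (65, -12, -75, 101, 217), (70,
[... 3466 characters left out ...]
 64, 61, 96, 23, 18, 20, 18, 74], [65, 67, 65, 97, 37, 22, 27, 23, 27], [67, 62, 63, 63, 64, 43, 11, 18, 15], [66, 63, 65, 64, 67, 68, 39, 21, 19], [65, 66, 64, 68, 64, 67, 64, 23, 27], [66, 65, 65, 61, 66, 69, 63, 63, 13]]
[[50, 52, 50, 122, 195, 143, 90, 33, 143], [31, 49, 44, 115, 190, 176, 85, 28, 141], [44, 27, 43, 102, 193, 146, 85, 22, 143], [67, 43, 20, 105, 192, 172, 90, 25, 135], [64, 65, 38, 108, 175, 149, 126, 28, 132], [65, 62, 61, 96, 34, 7, 15, 34, 93], [64, 63, 63, 98, 16, 14, 12, 16, 78], [62, 62, 65, 66, 41, 15, 12, 14, 29], [62, 64, 67, 63, 63, 48, 11, 23, 25], [65, 64, 61, 64, 65, 61, 37, 18, 25], [62, 66, 64, 62, 64, 64, 66, 22, 22], [61, 62, 64, 64, 63, 65, 65, 58, 20]]
```

```bash
python3 - <<'E'
from h import *
a=np.load('pics/c12.npz')['p'].astype(float);S=np.load('pics/scene0.npz')['p'].astype(float)
g=np.median(a[200:260,210:250]/S[200:260,210:250]);print('gain',g)
m=(np.abs(a/g-S).max(2)>22).astype(np.uint8)
m=cv2.morphologyEx(m,cv2.MORPH_OPEN,np.ones((2,2)))
n,l,st,ce=cv2.connectedComponentsWithStats(m)
for i in range(1,n):
    if st[i,4]>12:print(st[i].tolist(),ce[i].round(),'was',S[l==i].mean(0).round(),'now',a[l==i].mean(0).round())
for v in range(168,216,2):print(v,' '.join('%3d'%x for x in a[v,205:270:2].mean(1)))
E
```

```text
gain 1.0714285714285714
[242, 0, 219, 175, 20009] [340.  68.] was [130. 128. 131.] now [94. 85. 78.]
[524, 0, 27, 29, 270] [537.  10.] was [27. 25. 26.] now [57. 49. 42.]
[508, 0, 91, 84, 2366] [551.  38.] was [29. 29. 31.] now [58. 50. 44.]
[574, 0, 66, 64, 1416] [609.  23.] was [59. 52. 46.] now [104.  99.  94.]
[452, 17, 3, 5, 13] [453.  19.] was [22. 22. 24.] now [48. 48. 50.]
[560, 34, 19, 32, 88] [569.  49.] was [50. 43. 38.] now [64. 55. 49.]
[489, 39, 29, 38, 385] [503.  60.] was [48. 42. 37.] now [113. 104. 100.]
[463, 82, 99, 71, 2857] [511. 120.] was [136. 127. 122.] now [64. 58. 53.]
[454, 88, 9, 8, 21] [458.  91.] was [92. 78. 67.] now [56. 48. 42.]
[440, 92, 20, 16, 177] [448. 100.] was [49. 46. 44.] now [72. 61. 53.]
[505, 101, 4, 8, 20] [506. 105.] was [36. 34. 34.] now [57. 50. 44.]
[431, 105, 22, 28, 217] [439. 118.] was [39. 37. 36.] now [117. 110. 104.]
[467, 109, 5, 14, 30] [469. 115.] was [64. 58. 54.] now [68. 58. 51.]
[391, 112, 27, 28, 230] [406. 127.] was [126. 122. 122.] now [184. 179. 177.]
[456, 116, 3, 5, 13] [457. 118.] was [46. 42. 41.] now [69. 59. 52
[... 3250 characters left out ...]
 164 166 147 113  54
206 184 183 187 202 108 149 185 186 186 186 184 188 186 187 189 190 181 143 114 115 115 115 124 134 173 158 147 184 155 166 149 114 117
208 181 182 181 221 138 110 188 185 187 188 188 187 189 181 143 115 118 119 118 124 135 150 168 154 147 144 147 150 161 156 195 128 116
210 180 182 180 197 176 108 191 185 166 172 179 156 113 117 119 118 122 138 156 167 161 148 147 148 149 145 145 149 185 155 178 137 113
212 182 180 182 181 208 105 139 179 173 129 116 119 118 117 133 158 171 159 150 147 177 147 149 149 149 147 145 150 164 161 155 194 110
214 186 180 178 181 219 149 110 117 118 118 116 126 158 174 159 148 150 151 150 149 146 148 146 149 146 147 145 151 149 191 155 178 121
```

```bash
python3 -c "
from bench import bot
s=bot.observe();print(s['time'],s['wrist_force']);print(bot.job_done())"
```

```text
20.5167 [-0.02042058 -0.39598186 -0.02726726]
the job is handed in; nothing more can be done
None
```

I pushed the clamp with the round bar, which was on the right lane, along the deck and through the right flap into the bin. Then I drew the closed fingers back out above the deck and handed the job in at 20.5 s.

**Last checks:**
- **Lane:** depth shows the right lane empty all the way to the sill.
- **Flap:** the right flap's pixels match the first picture, apart from an overall brightness gain of about 1.07. I take that as fully shut.
- **Clamp:** a new dark block shows in the right bin, at scene pixels (243–256, 197–205). I did not see the drop itself; the 12 allowed views were used up, so these last checks are numeric.
- **Everything else:** the other differences look like the robot and its shadows. The plate clamp and thumb nut appear unmoved.
- **Robot:** the wrist force is near zero and it touches nothing.

**What disagreed:** the fingers really end about 24 mm above the reported TCP. My first pushes therefore only caught the top edge of the tail plate and then stopped against the doorway header. The header took up to about 20 N at the wrist. Going 22 mm lower for the last push fixed it.

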